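# Index the sample carousel and zero the colorimeter on its light trap

### The job

Zero-check the colorimeter: pushing only on the spokes, turn the carousel anticlockwise (seen from above) until the light trap, the one open-topped cup, has gone just past the measuring head and the spring pawl has clicked in behind a stud, then ease it back until it bears firmly on the pawl with the trap under the head, and hold that steady pressure for a second. Then press the head down by the pad on its top until it sits fully home on the trap's rim, and let go. Push lightly, as with one finger, leave the samples and the tile standing in their pockets, and disturb nothing else on the bench.

Things in the scene. Friction and masses are not known exactly. Their poses are not given: they have to be found in the camera images.
- carousel: Hand-turned carousel: aluminium disc 270 mm wide, top 50 mm above the bench, on a vertical axis; turns without end, slight drag (0.08 N m), stays where left. Origin on the axis 40 mm above the bench, z up; x points at one of six pockets set every 60 degrees on a circle of 95 mm radius. Hub 52 mm wide, 138 mm high. Below each spoke's end an 8 mm index stud stands at the rim, 141 mm from the axis.
- spoke (a point): Point on the centre line of one of the six equal, level steel spokes of the carousel, 80 mm from the axis and 120 mm above the bench. The spokes are 12 mm thick bars at 30, 90, 150, 210, 270, 330 degrees from the carousel's x (this one at 30), each between two pockets, from the hub out to a black ball 18 mm across centred 112 mm from the axis. All pieces in the pockets are lower (95 mm at most).
- trap: Light trap: dark open-topped steel cup, 50 mm wide, 45 mm tall, mouth 43 mm wide; the only open-topped and the tallest piece on the carousel. Stands loose, with 1 mm of play, between three low pins in a pocket, on the disc's top. Origin at the centre of its underside, z up. It starts 18 to 112 degrees clockwise of the measuring head.
- head: Measuring head: white box 66 by 76 mm, on a slide at the column (column 165 to 195 mm from the carousel's axis, 328 mm high), over the circle of the pockets. Origin at the tip of the round nose below it, z up, x from the carousel's axis out to the column. At the start the nose tip is 134 to 140 mm above the bench; spokes pass below it. Slides down up to 62 mm, takes about 4 N, stays where left.
- shoulder (a point): Centre of the flat black shoulder, 58 mm wide, 10 mm above the tip of the head's nose. The nose below it is 28 mm wide (22 mm at its tip). Fully home on the trap, the nose is in the trap's mouth and the shoulder rests on its rim, 45 mm above the trap's underside (95 mm above the bench).
- head_pad (a point): Centre of the top of the black press pad on the head, 44 mm across, 130 mm straight above the nose tip, in line with the nose.
- pawl_block: Block beside the rim, a quarter turn clockwise of the head; carries a steel plate with the spring pawl. Origin on the bench below the nominal place of the pawl's end face, on the circle of the studs; x outward from the carousel's axis, y anticlockwise. The plate is clamped up to 6 mm either way along y, not measured; at nominal the stopped pocket is exactly under the head (else up to 4 mm off).
- pawl (a joint): Angle of the spring pawl (steel arm 50 mm long, 37 to 47 mm above the bench), rad: 0 dropped in, about 0.15 as a stud lifts it out. A stud coming by anticlockwise lifts it (3 N more at a spoke) and it drops in behind; coming back, the stud meets its square end and stops hard; 7 to 10 N on the outer half of a spoke seats it firmly, much more strains it.
- tile: White ceramic calibration tile, 40 mm square on a round black foot 50 mm across, 26 mm tall, loose in a pocket. Origin under its centre.
- sample_a: Fabric sample in a closed round black holder, 50 mm across, 28 mm tall, loose in a pocket. Origin under its centre.
- sample_b: Fabric sample in a closed round black holder, 50 mm across, 28 mm tall, loose in a pocket. Origin under its centre.
- sample_c: Fabric sample in a closed round black holder, 50 mm across, 28 mm tall, loose in a pocket. Origin under its centre.
- sample_d: Fabric sample in a closed round black holder, 50 mm across, 28 mm tall, loose in a pocket. Origin under its centre.
- cutter: Round fabric sample cutter, aluminium, 130 mm across, 94 mm tall, loose on the bench. Bystander; origin under its centre.
- weight: Brass weight, 32 mm across, 50 mm tall. Bystander; origin under its centre.
- dish: Clear plastic dish, 120 by 90 by 35 mm. Bystander; origin under its centre.
- pick_glass: Folding pick glass (magnifier), 44 by 44 by 52 mm. Bystander; origin under its centre.
- spare_ring: Aluminium clamping ring, 56 mm across, 12 mm tall. Bystander; origin under its centre.

How it is judged:
On the way:
1. the carousel, with the light trap under the head (within 7 mm), is pressed back against the dropped-in pawl with at least 2 N (contact force between carousel and pawl_block above 2 N and value of joint pawl below 0.05 rad and horizontal distance between trap and head below 0.007 m), for 0.3 s.
At the end, for the whole second after the job is handed in: The head is down with its nose in the light trap's mouth, no more than 2.5 mm short of fully home on the rim, head and upright trap in line within 7 mm, the pawl dropped in, and carousel and head at rest and let go (z of head in the frame of trap below 0.0375 m and horizontal distance between trap and head below 0.007 m and angle between trap's own z axis and vertical below 0.06 rad and angular speed of carousel below 0.05 rad/s and linear speed of head below 0.01 m/s and value of joint pawl below 0.05 rad); the robot touches nothing.
It fails at once if the carousel is knocked or pushed harder than 22 N, or pressed on the pawl harder than 8 N (about 14 N at a spoke) (contact force between any of the fingers, the arm and carousel above 22 N or contact force between carousel and pawl_block above 8 N).
It fails at once if the head is pressed on the trap, or comes down on anything else on the carousel, harder than 25 N (contact force between head and trap above 25 N or contact force between head and tile above 25 N or contact force between head and sample_a above 25 N or contact force between head and sample_b above 25 N or contact force between head and sample_c above 25 N or contact force between head and sample_d above 25 N).
It fails at once if the fingers handle the trap, the tile or a sample (contact force between the fingers and trap above 2 N or contact force between the fingers and tile above 2 N or contact force between the fingers and sample_a above 2 N or contact force between the fingers and sample_b above 2 N or contact force between the fingers and sample_c above 2 N or contact force between the fingers and sample_d above 2 N).
It fails at once if the trap, the tile or a sample tips or leaves its pocket (angle between any of trap, tile, sample_a, sample_b, sample_c, sample_d's own z axis and vertical above 0.3 rad or z of any of trap, tile, sample_a, sample_b, sample_c, sample_d in the frame of carousel above 0.022 m or horizontal distance between any of trap, tile, sample_a, sample_b, sample_c, sample_d and carousel above 0.105 m).
It fails at once if something else on the bench is moved by more than 15 mm (distance of any of cutter, weight, dish, pick_glass, spare_ring from where it was at the start of the episode above 0.015 m).
It also fails if it takes over 72 s, if anything falls off the work surface, if the arm or the gripper's body presses on something with over 40 N, if the wrist force passes 120 N, or if a joint passes its speed limit or range.

### The arm

A 6-joint arm with a two-finger parallel gripper is mounted at the origin on the work surface. World frame = base frame: x ahead of the robot, y to its left, z up, the work surface at z = 0. Lengths are in m, angles in rad, forces in N, time in s.
With the tool pointing down it reaches from about 0.275 to 0.775 m from the base axis. Payload 14.6 kg.
Tool frame: the origin (TCP) lies between the finger pads; the fingertips stand 17 mm ahead of it and the grasp point (between the pads) lies 2 mm behind it; z points along the fingers, y is the line along which they close (so a half turn about z gives the same grasp; the last joint's range is limited). The gripper opens to 85 mm and grips with 20 to 120 N. Pads are 22 mm wide; open, the fingers measure 114 mm over their backs; the gripper's body (76 mm by 85 mm) begins 54 mm behind the grasp point. The pads swing forward as they close: fully open they stand 13 mm farther back than shut.
Start: joints at [0.964, 0.263, -0.048, 1.259, 0, 1.415], TCP at [0.229, 0.472, 0.221] pointing down, gripper open.
Joint ranges: [-2.65, 2.65], [-0.89, 1.7], [-1.18, 1.37], [-2.13, 2.11], [-1.35, 1.29], [-3.14, 3.14]. Speed limits (rad/s): [1.89, 1.89, 2.57, 2.79, 3.14, 3.14].

### API

Orientations are given as [roll, pitch, yaw] about the fixed x, y, z axes, in that order (R = Rz(yaw) Ry(pitch) Rx(roll)).
In Python, from cell import robot, camera, camera_info, boxes_of, masks_of gives the robot as it stands. The module is installed in compiled form; this text tells all that it offers.
- The arm moves only by the tool step_arm, never from a script. Its argument "steps" is a list of rows, each an object of numbers: "tx", "ty", "tz": the shift along the tool's x, y, z in m; "twist": the turn about the tool's z in degrees. A call has 1 to 12 rows; each row is the pose to reach, as a shift and turn from the pose commanded when the call began, along the tool's axes at that moment; what a row does not reach only later rows make up. A row lasts 1/8 s, in which the tool goes at most 62.5 mm and 10.7 degrees, less where a joint would pass 70% of its speed; a pose out of reach is approached as far as the arm can. A call with a gripper value outside its range is refused whole. "gripper" is the opening, from 0 (shut) to 1 (fully open), set as the call begins (left out, the last holds). The fingers move at their own pace and stop on an object; "grip_force" is the grip in N (left out, the last holds). Time passes only in rows, so rows that repeat a pose let the fingers close. It gives the time, the measured TCP pose, the force, the opening and the grip force at its end, in the units of the state.
- robot.get_state(): the state, without advancing time (a new reading comes with each control period).
- camera(name): name is "scene" or "top"; returns (picture, depth): 400x640x3 uint8, red, green, blue; 400x640 float32, m along the optical axis (not along the pixel's ray), 0 where there is no reading.
- camera_info(name): a dict with "camera_matrix" (3x3 intrinsics, pixels), "distortion" ([k1, k2, p1, p2, k3] as OpenCV has them; the pictures are not rectified), "rvec" (rotation vector, rad) and "tvec" (3), from world to camera coordinates, as OpenCV has them. Camera axes: x right, y down, z forward; pixel columns grow to the right and rows downward; lengths in m; the calibration is good to about 2 mm. A picture is of the moment at which its call begins. camera_info takes no time and is no camera call.
- robot.hand_in(): hands the job in; it is judged then, once.
Trained networks look in the newest picture that a camera, given by its name, has taken for a name from the list of things; names that differ only in an ending like _2 or _b are one class to them, and where a whole thing is asked for, a point or a joint stands for the part that bears it (a point fixed in the world has none). Each returns a list of dicts, best first, with "conf" (0 to 1); they miss things now and then, are a little off and sometimes report something else, mostly with a low value. They report only what shows in the picture. A call takes as long as a camera call.
- boxes_of(camera, label): "location" ([column, row] in pixels, amid what is visible of it).
- masks_of(camera, label): "region" (400x640 bool, what is visible of it) and "location" ([column, row] in pixels, amid what is visible of it).
The state is a dict: "time_s": time; "qpos": joint angles; "qvel": joint speeds; "effort": joint torques, N m; "position": TCP position; "ee_rot": TCP orientation; "ft_force": force on the tool from outside, world axes, zero at the start; "wrist_torque": the same for the moment, N m; "finger_gap": finger opening in m; "grip_force": force on a finger pad.
Only numpy, scipy, OpenCV 4.12 (cv2) and the standard library are available. Lean on these libraries where they do the work, as an engineer would, in place of code of your own. Each camera call takes 0.05 s, during which the arm holds its last target. There are 200 camera calls.

## Working session

There is one attempt and no reset: what is moved stays moved. The work goes in short steps, Python scripts to look and compute and a tool call to move; the robot and the scene stay as the last step left them, time stands still between calls to the robot, and variables do not carry over. Pictures are saved under pics/ and viewed, at most 10 in all, crops included, and the job is handed in when it is done.

Besides the shell and the picture viewer there is one more tool, called after "Emit:" by a JSON object that holds its "fn" and its "kwargs". step_arm: Moves the arm, as the interface text tells. Its arguments: {"type":"object","properties":{"steps":{"type":"array"},"gripper":{"type":"number"},"grip_force":{"type":"number"}},"required":["steps"]}

```bash
mkdir -p pics
cat > h.py <<'E'
import numpy as np, cv2
from cell import robot, camera, camera_info, boxes_of, masks_of
def cal(n):
    i=camera_info(n); R=cv2.Rodrigues(np.array(i['rvec'],float))[0]
    return np.array(i['camera_matrix'],float),np.array(i['distortion'],float),R,np.array(i['tvec'],float).ravel()
def pts(n,uv,d):
    K,D,R,t=cal(n); u=cv2.undistortPoints(np.array(uv,float).reshape(-1,1,2),K,D).reshape(-1,2)
    c=np.c_[u,np.ones(len(u))]*np.array(d).reshape(-1,1); return (c-t)@R
def cloud(n,depth):
    v,u=np.mgrid[:400,:640]; return pts(n,np.c_[u.ravel(),v.ravel()],depth.ravel()).reshape(400,640,3)
def onplane(n,uv,z):
    K,D,R,t=cal(n); u=cv2.undistortPoints(np.array(uv,float).reshape(-1,1,2),K,D).reshape(-1,2)
    r=np.c_[u,np.ones(len(u))]@R; o=-R.T@t; return o+r*((z-o[2])/r[:,2:])
def proj(n,P):
    K,D,R,t=cal(n); return cv2.projectPoints(np.array(P,float).reshape(-1,1,3),cv2.Rodrigues(R)[0],t,K,D)[0].reshape(-1,2)
E
cat > a.py <<'E'
from h import *
s=robot.get_state(); print(s['time_s'],s['position'],s['ee_rot'],s['ft_force'])
for n in ('scene','top'):
    p,d=camera(n); np.savez('%s0.npz'%n,p=p,d=d); cv2.imwrite('pics/%s0.png'%n,p[:,:,::-1])
    X=cloud(n,d); K,D,R,t=cal(n); print(n,'cam at',-R.T@t)
    for l in ('carousel','trap','head','pawl_block','head_pad','tile','sample_a','cutter','weight','dish','pick_glass','spare_ring'):
        for m in masks_of(n,l)[:(4 if l=='sample_a' else 1)]:
            q=X[m['region']&(d>0)]
            print(l,round(m['conf'],2),np.round(m['location']),len(q),np.round(np.median(q,0),3) if len(q) else '',np.round(np.percentile(q,[2,98],axis=0),3).tolist() if len(q) else '')
E
python3 a.py
```

```text
0.0 [0.22904677 0.47207886 0.22062005] [-3.14051654e+00 -1.80295208e-04  2.68974319e+00] [-0.36269465 -0.4167409  -0.1280364 ]
scene cam at [1.13355707 0.38175127 0.90289863]
carousel 0.66 [309. 258.] 3268 [0.63  0.023 0.051] [[0.51, -0.098, 0.045], [0.717, 0.134, 0.138]]
trap 0.91 [324. 273.] 392 [0.659 0.082 0.075] [[0.636, 0.06, 0.052], [0.683, 0.106, 0.096]]
head 0.91 [342. 233.] 1326 [0.649 0.119 0.25 ] [[0.589, 0.075, 0.151], [0.67, 0.166, 0.267]]
pawl_block 0.59 [270. 274.] 724 [ 0.729 -0.053  0.032] [[0.694, -0.11, 0.002], [0.762, -0.011, 0.054]]
head_pad 0.95 [344. 232.] 1314 [0.649 0.117 0.25 ] [[0.581, 0.07, 0.148], [0.667, 0.158, 0.266]]
tile 0.37 [351. 265.] 18 [0.59  0.121 0.064] [[0.587, 0.117, 0.053], [0.594, 0.126, 0.07]]
sample_a 0.83 [289. 263.] 292 [ 0.681 -0.007  0.077] [[0.655, -0.032, 0.054], [0.7, 0.012, 0.082]]
sample_a 0.66 [318. 219.] 160 [ 0.513 -0.04   0.078] [[0.456, -0.087, 0.016], [0.574, 0.004, 0.135]]
sample_a 0.6 [289. 231.] 181 [ 0.609 -0.07   0.077] [[0.582, -0.096, 0.053], [0.629, -0.049, 0.082]]
cutter 0.79 [461. 258.] 1733 [0.396 0.361 0.042] [
[... 1072 characters left out ...]
79]]
sample_a 0.68 [329. 197.] 207 [ 0.514 -0.042  0.077] [[0.491, -0.062, 0.073], [0.534, -0.022, 0.081]]
sample_a 0.48 [341. 167.] 260 [ 0.602 -0.074  0.077] [[0.58, -0.098, 0.051], [0.628, -0.051, 0.082]]
cutter 0.88 [196. 253.] 1594 [0.372 0.344 0.042] [[0.314, 0.294, 0.016], [0.43, 0.413, 0.095]]
weight 0.36 [288. 153.] 142 [0.654 0.071 0.061] [[0.617, 0.057, 0.047], [0.68, 0.084, 0.19]]
dish 0.69 [448. 200.] 1266 [ 0.533 -0.408  0.004] [[0.473, -0.449, -0.001], [0.591, -0.354, 0.036]]
pick_glass 0.55 [438. 154.] 333 [ 0.652 -0.367  0.051] [[0.632, -0.394, -0.001], [0.691, -0.348, 0.059]]
spare_ring 0.72 [187. 158.] 126 [0.655 0.4   0.009] [[0.623, 0.384, -0.003], [0.673, 0.434, 0.015]]
```

```bash
cat > b.py <<'E'
from h import *
from scipy.optimize import least_squares
C=[]
for n in ('scene','top'):
    f=np.load(n+'0.npz'); X=cloud(n,f['d']); X=X[f['d']>0]; C.append(X)
    near=np.hypot(X[:,0]-.59,X[:,1]-.02)<.25
    # hub top
    q=X[near&(abs(X[:,2]-.138)<.004)]; 
    q=q[np.hypot(q[:,0]-.587,q[:,1]-.018)<.06]; print(n,'hub top',len(q),q.mean(0) if len(q) else '', np.ptp(q,0) if len(q) else '')
    q=X[near&(abs(X[:,2]-.05)<.004)]; print('disc',np.percentile(q,[0.5,99.5],axis=0))
    q=X[near&(X[:,2]>.262)&(X[:,2]<.275)]; print('pad',len(q),np.median(q,0),np.percentile(q,[1,99],axis=0))
    q=X[near&(X[:,2]>.31)]; print('col',len(q),q.mean(0) if len(q) else '',np.percentile(q,[1,99],axis=0) if len(q) else '')
    q=X[near&(abs(X[:,2]-.095)<.003)]; print('rim95',len(q),np.median(q,0) if len(q) else '')
    q=X[near&(abs(X[:,2]-.12)<.009)]; 
    r=np.hypot(q[:,0]-.587,q[:,1]-.018);q=q[(r>.04)&(r<.125)]; a=np.degrees(np.arctan2(q[:,1]-.018,q[:,0]-.587)); print('spoke ang hist',np.histogram(a,36,(-180,180))[0])
p=cv2.imread('pics/scene0.png')[140:340,200:460]; cv2.imwrite('pics/c1.png',cv2.resize(p,(780,600),interpolation=cv2.INTER_CUBIC))
p=cv2.imread('pics/top0.png')[80:260,180:420]; cv2.imwrite('pics/c2.png',cv2.resize(p,(800,600),interpolation=cv2.INTER_CUBIC))
E
python3 b.py
```

```text
scene hub top 134 [0.59099854 0.01716552 0.13760479] [0.04745206 0.04044606 0.00707867]
disc [[ 0.47921213 -0.11179011  0.04612359]
 [ 0.72914217  0.20101315  0.05385356]]
pad 305 [0.62973586 0.11642036 0.26493562] [[0.60090685 0.08856403 0.26216204]
 [0.67878739 0.20820918 0.27424857]]
col 510 [0.65555046 0.18725907 0.32641037] [[0.62330964 0.16044862 0.31061742]
 [0.68317275 0.21215751 0.33055325]]
rim95 124 [0.66034546 0.08633132 0.09519414]
spoke ang hist [ 54  24   0   0   0   0  35  66   0   0   0   0  18 110   0   0   0   0
  27 100   1   0   0   0  15  10   0   0   0   0   0   0   0   0   0   0]
top hub top 205 [0.58639918 0.01923224 0.13705961] [0.04771855 0.04684394 0.0072658 ]
disc [[ 0.45562546 -0.11201392  0.04611951]
 [ 0.80899759  0.15224695  0.05375267]]
pad 247 [0.62496104 0.11061533 0.26397551] [[0.60203716 0.08862311 0.26207124]
 [0.66611834 0.20260847 0.27399508]]
col 451 [0.65100601 0.1846267  0.3268396 ] [[0.621468   0.15958038 0.31949693]
 [0.68181125 0.21069141 0.33057763]]
rim95 26 [0.64819103 0.06718227 0.09395093]
spoke ang hist [71 54  0  0  0  0 68 61  0  0  0  0 56 65  0  0  0  0 41 79  0  0  0  0
 16 29  0  0  0  0 55 76  0  0  0  0]
```

View pics/c1.png

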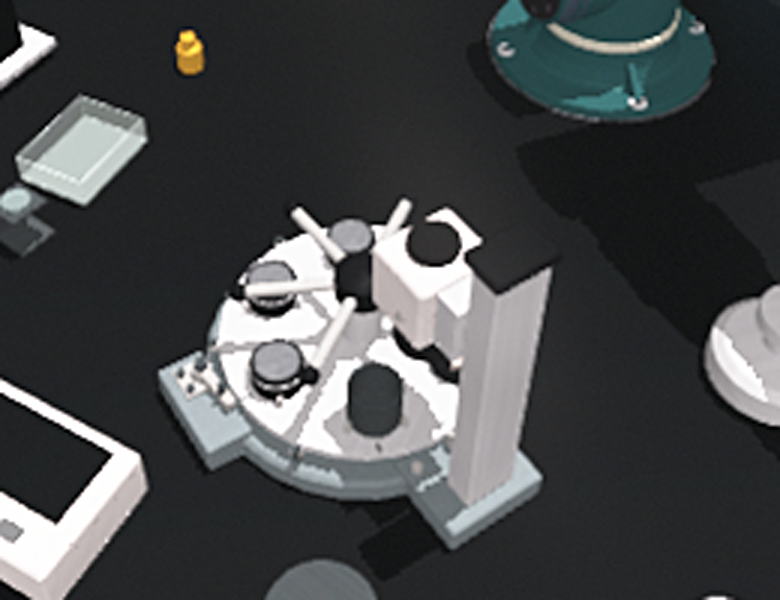

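View pics/c2.png

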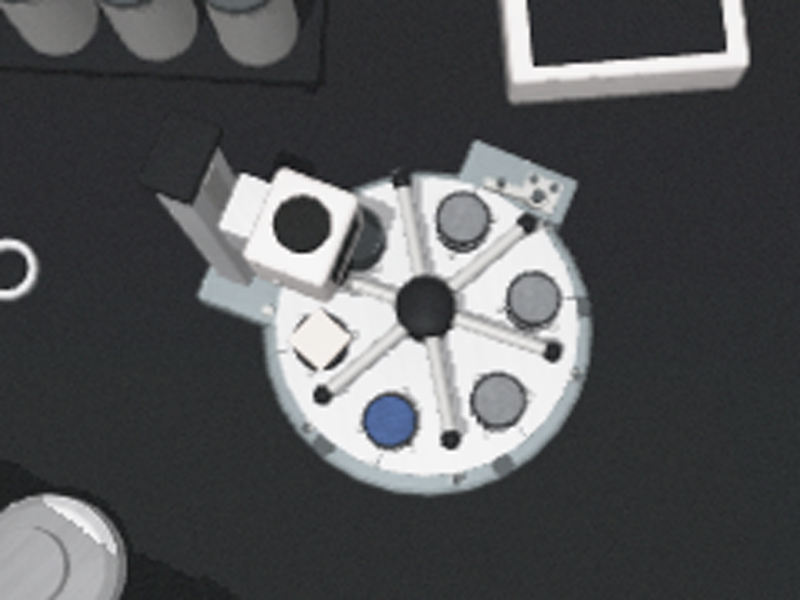

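Scene crop: trap (375,400), head pad (433,243), pawl block (205,400). Top crop: hub (425,305), pad (302,222), spokes clear on the robot's side. I'll refine the axis and spoke angles next.

```bash
cat > c.py <<'E'
from h import *
from scipy.optimize import least_squares
import sys
def fit(n,X,c0=(.588,.018),a0=11.):
    r=np.hypot(X[:,0]-c0[0],X[:,1]-c0[1]); q=X[(abs(X[:,2]-.122)<.007)&(r>.04)&(r<.105)]
    def f(p):
        v=q[:,:2]-p[:2]; a=np.arctan2(v[:,1],v[:,0])-p[2]; a-=np.round(a/(np.pi/3))*np.pi/3
        return np.hypot(*v.T)*np.sin(a)
    s=least_squares(f,[*c0,np.radians(a0)],loss='soft_l1',f_scale=.003); return s.x[:2],np.degrees(s.x[2]),len(q),np.std(f(s.x))
if __name__=='__main__':
    for n in ('scene','top'):
        f=np.load(n+'0.npz'); X=cloud(n,f['d']); X=X[f['d']>0]; c,a,k,e=fit(n,X)
        q=X[(abs(X[:,2]-.265)<.003)&(np.hypot(X[:,0]-.627,X[:,1]-.112)<.035)]; h=q[:,:2].mean(0)
        q=X[(X[:,2]>.32)&(np.hypot(X[:,0]-.653,X[:,1]-.186)<.045)]; o=(np.percentile(q,3,axis=0)+np.percentile(q,97,axis=0))[:2]/2
        g=lambda p:(np.degrees(np.arctan2(*(p-c)[::-1])),np.hypot(*(p-c)))
        print(n,c,a,k,e,'pad',h,g(h),'col',o,g(o))
E
python3 c.py
```

```text
scene [0.58817159 0.02102255] 10.77365466142382 337 0.0031540149086325404 pad [0.62183214 0.10875954] (np.float64(69.01054328229844), np.float64(0.0939723966076042)) col [0.65366438 0.18641468] (np.float64(68.39718187884061), np.float64(0.1778872151997316))
top [0.58606354 0.01920773] 10.598983930356399 534 0.0034600398500487495 pad [0.62194448 0.10774285] (np.float64(67.93858962569037), np.float64(0.09552963287788122)) col [0.65150259 0.18454416] (np.float64(68.40667250999036), np.float64(0.17781565157876708))
```

Emit:
{"fn": "step_arm", "kwargs": {"steps": [{"tx": -0.04, "ty": -0.027, "twist": -3.4}, {"tx": -0.08, "ty": -0.054, "twist": -6.8}, {"tx": -0.12, "ty": -0.081, "twist": -10.2}, {"tx": -0.16, "ty": -0.108, "twist": -13.6}, {"tx": -0.2, "ty": -0.135, "twist": -17}, {"tx": -0.24, "ty": -0.162, "twist": -20.4}, {"tx": -0.28, "ty": -0.189, "twist": -23.8}, {"tx": -0.32, "ty": -0.216, "twist": -27.2}, {"tx": -0.36, "ty": -0.243, "twist": -30.6}, {"tx": -0.4, "ty": -0.27, "twist": -34}, {"tx": -0.44, "ty": -0.295, "twist": -36.6}, {"tx": -0.4495, "ty": -0.302, "twist": -36.6}], "gripper": 0.42, "grip_force": 60}}

```text
validation failed for argument at $.st...
```

```bash
cat > s.py <<'E'
from h import *
from c import fit
import sys
s=robot.get_state(); print(s['time_s'],np.round(s['position'],4),np.degrees(s['ee_rot']).round(1),np.round(s['ft_force'],2),round(s['finger_gap'],4))
n='top'; p,d=camera(n); X=cloud(n,d)[d>0]
if len(sys.argv)>1: cv2.imwrite('pics/%s.png'%sys.argv[1],cv2.resize(p[80:260,180:420,::-1],(800,600),interpolation=cv2.INTER_CUBIC))
# ignore points near the gripper
X=X[np.hypot(X[:,0]-s['position'][0],X[:,1]-s['position'][1])>.07]
print(fit(n,X,(.587,.020),float(sys.argv[2]) if len(sys.argv)>2 else 11))
E
python3 s.py k1
```

```text
1.3 [0.2292 0.4723 0.2211] [-180.    -0.   154.1] [-0.16  0.65 -0.32] 0.0852
(array([0.5860498 , 0.01917116]), np.float64(10.634593843569839), 529, np.float64(0.0034709037042054782))
```

View pics/k1.png

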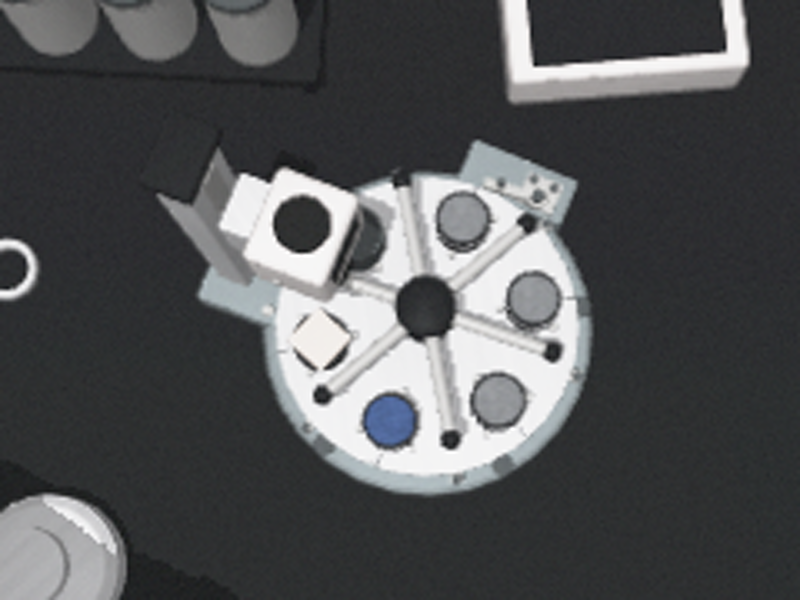

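The move was refused, so the picture is unchanged (hub at 425,305). I'll include all four fields in every row this time.

Emit:
{"fn": "step_arm", "kwargs": {"steps": [{"tx": -0.04, "ty": -0.027, "tz": 0, "twist": -3.4}, {"tx": -0.08, "ty": -0.054, "tz": 0, "twist": -6.8}, {"tx": -0.12, "ty": -0.081, "tz": 0, "twist": -10.2}, {"tx": -0.16, "ty": -0.108, "tz": 0, "twist": -13.6}, {"tx": -0.2, "ty": -0.135, "tz": 0, "twist": -17}, {"tx": -0.24, "ty": -0.162, "tz": 0, "twist": -20.4}, {"tx": -0.28, "ty": -0.189, "tz": 0, "twist": -23.8}, {"tx": -0.32, "ty": -0.216, "tz": 0, "twist": -27.2}, {"tx": -0.36, "ty": -0.243, "tz": 0, "twist": -30.6}, {"tx": -0.4, "ty": -0.27, "tz": 0, "twist": -34}, {"tx": -0.44, "ty": -0.295, "tz": 0, "twist": -36.6}, {"tx": -0.45, "ty": -0.302, "tz": 0, "twist": -36.6}], "gripper": 0.42, "grip_force": 60}}

```text
time_s: 2.85
position: [0.5032, 0.0021, 0.2207]
ee_rot: [-3.142, -0.0, -2.957]
ft_force: [0.0, 0.4, 0.8]
finger_gap: 0.036
grip_force: 0.0
```

Emit:
{"fn": "step_arm", "kwargs": {"steps": [{"tx": 0, "ty": 0, "tz": 0.02, "twist": 0}, {"tx": 0, "ty": 0, "tz": 0.04, "twist": 0}, {"tx": 0, "ty": 0, "tz": 0.06, "twist": 0}, {"tx": 0, "ty": 0, "tz": 0.075, "twist": 0}, {"tx": 0, "ty": 0, "tz": 0.085, "twist": 0}, {"tx": 0, "ty": 0, "tz": 0.093, "twist": 0}, {"tx": 0, "ty": 0, "tz": 0.1, "twist": 0}, {"tx": 0, "ty": 0, "tz": 0.1, "twist": 0}]}}

```text
time_s: 3.85
position: [0.502, 0.0042, 0.1208]
ee_rot: [3.141, -0.0, -2.955]
ft_force: [-0.1, -0.4, -0.2]
finger_gap: 0.0358
grip_force: 0.0
```

```bash
cat > pic2.py <<'E'
from h import *
import sys
p,d=camera('scene'); cv2.imwrite('pics/%s.png'%sys.argv[1],cv2.resize(p[140:340,200:460,::-1],(780,600),interpolation=cv2.INTER_CUBIC))
E
python3 s.py k2; python3 pic2.py k2s
```

```text
3.85 [0.502  0.0042 0.1208] [ 180.    -0.  -169.3] [-0.09 -0.41 -0.22] 0.0358
(array([0.587, 0.02 ]), np.float64(11.0), 0, np.float64(nan))
  ret = _var(a, axis=axis, dtype=dtype, out=out, ddof=ddof,
  arrmean = um.true_divide(arrmean, div, out=arrmean,
  ret = ret.dtype.type(ret / rcount)
```

View pics/k2s.png

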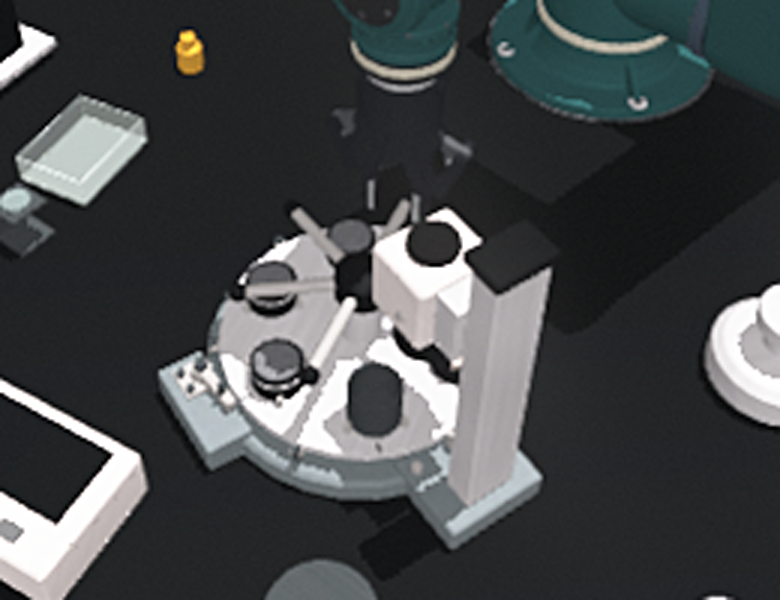

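The fingers at about (370,195) and (415,205) straddle the robot-side spoke. Now I'll push it anticlockwise along the arc.

Emit:
{"fn": "step_arm", "kwargs": {"steps": [{"tx": -0.0001, "ty": -0.003, "tz": 0, "twist": -2}, {"tx": -0.0002, "ty": -0.006, "tz": 0, "twist": -4}, {"tx": -0.0003, "ty": -0.0075, "tz": 0, "twist": -5}, {"tx": -0.0005, "ty": -0.009, "tz": 0, "twist": -6}, {"tx": -0.0006, "ty": -0.0105, "tz": 0, "twist": -7}, {"tx": -0.0008, "ty": -0.012, "tz": 0, "twist": -8}, {"tx": -0.0011, "ty": -0.0135, "tz": 0, "twist": -9}, {"tx": -0.0013, "ty": -0.015, "tz": 0, "twist": -10}, {"tx": -0.0016, "ty": -0.0165, "tz": 0, "twist": -11}, {"tx": -0.0019, "ty": -0.018, "tz": 0, "twist": -12}, {"tx": -0.0022, "ty": -0.0195, "tz": 0, "twist": -13}, {"tx": -0.0026, "ty": -0.0209, "tz": 0, "twist": -14}]}}

```text
time_s: 5.45
position: [0.5087, -0.016, 0.1211]
ee_rot: [-3.142, -0.0, -2.709]
ft_force: [-0.3, -0.3, -1.1]
finger_gap: 0.0357
grip_force: 0.0
```

```bash
cat > m.py <<'E'
from h import *
s=robot.get_state(); P=np.array(s['position']); c=np.array([.587,.02]); v=P[:2]-c
print(s['time_s'],P.round(4),'tool ang',np.degrees(np.arctan2(*v[::-1]))%360,'r',np.hypot(*v),'yaw',np.degrees(s['ee_rot'][2])%360,np.round(s['ft_force'],2),round(s['finger_gap'],4))
p,d=camera('scene'); X=cloud('scene',d); 
g=lambda q:(round(np.degrees(np.arctan2(*(q-c)[::-1])),1),round(np.hypot(*(q-c)),4))
# spokes: angle near the axis side away from gripper
Y=X[d>0]; v=Y[:,:2]-c; r=np.hypot(*v.T); a=np.degrees(np.arctan2(v[:,1],v[:,0]))
k=(abs(Y[:,2]-.122)<.007)&(r>.04)&(r<.105)&(a<120)&(a>-150); h=np.histogram(a[k],np.arange(-150,121,3)); print('spoke bins',[(int(e)+1,int(n)) for n,e in zip(*h) if n>4])
Z=X.copy(); v=Z[:,:,:2]-c; r=np.hypot(v[...,0],v[...,1]); 
k=(d>0)&(Z[...,2]>.06)&(Z[...,2]<.097)&(r>.065)&(r<.125)
for m in masks_of('scene','trap')[:1]:
    q=X[m['region']&k]; uv=m['location']; print('trap',m['conf'],len(q),g(q[:,:2].mean(0)), 'top',np.percentile(q[:,2],98))
E
python3 m.py
```

```text
5.45 [ 0.5087 -0.016   0.1211] tool ang 204.69459086464013 r 0.08618183279659998 yaw 204.77760290728378 [-0.3  -0.31 -1.11] 0.0357
spoke bins [(-113, 14), (-110, 27), (-107, 32), (-104, 6), (-53, 19), (-50, 30), (-47, 49), (-44, 8), (4, 5), (7, 15), (10, 30), (13, 37), (16, 8)]
trap 0.94 317 (np.float64(40.5), np.float64(0.0966)) top 0.09641586686011575
```

```bash
python3 pic2.py k3s
```

```text
(no output)
```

View pics/k3s.png

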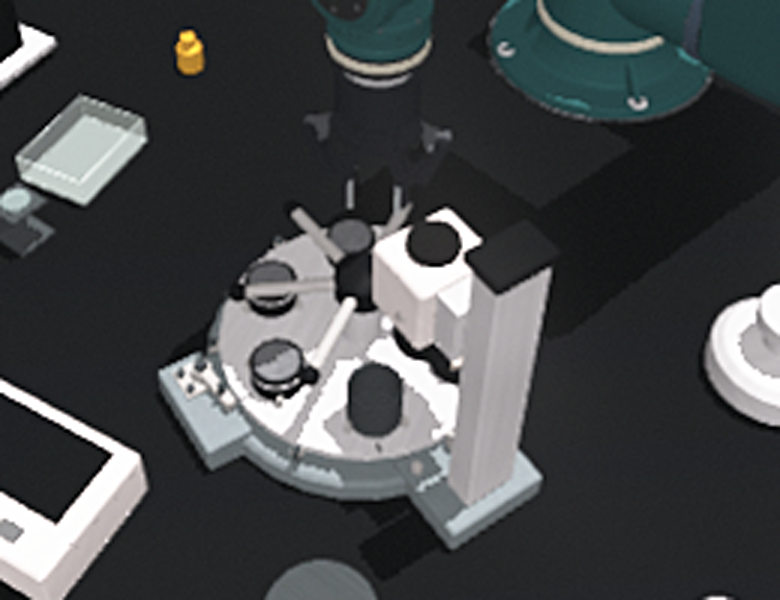

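The finger at (397,195) appears right beside the spoke end at (408,207). I'll check that by projecting the model points.

Run:
```python
from h import *
s=robot.get_state(); P=np.array(s['position']); y=s['ee_rot'][2]; ty=np.array([np.sin(y),-np.cos(y),0])
f=lambda q:((proj('scene',q)-[200,140])*3).round(0).tolist()
c=np.array([.587,.02,.12]);sp=lambda r,a:c+[r*np.cos(np.radians(a)),r*np.sin(np.radians(a)),0]
print('spoke',f([sp(r,190.7) for r in(.03,.086,.103,.112)]))
for g in(1,-1): print('finger inner tip/up',f([P+ty*g*.018-[0,0,.017],P+ty*g*.018+[0,0,.0]]))
p,d=camera('scene'); X=cloud('scene',d); k=(d>0)&(np.hypot(X[...,0]-P[0],X[...,1]-P[1])<.05)&(X[...,2]>.09)&(X[...,2]<.19)
q=X[k]; e=q-P; print(np.histogram(q[:,2],np.arange(.09,.2,.01))); t=e@ty; z=q[:,2]
for a in np.arange(-.045,.046,.005):
    m=(t>a)&(t<a+.005); 
    if m.sum()>2: print(round(a,3),m.sum(),z[m].min().round(3),z[m].max().round(3),np.hypot(*(q[m][:,:2]-c[:2]).T).mean().round(3))
```

```text
spoke [[372.0, 258.0], [395.0, 217.0], [402.0, 205.0], [405.0, 199.0]]
finger inner tip/up [[392.0, 226.0], [393.0, 214.0]]
finger inner tip/up [[355.0, 221.0], [355.0, 209.0]]
(array([ 0,  0,  2, 59,  8, 25, 28, 24, 38, 95,  0]), array([0.09, 0.1 , 0.11, 0.12, 0.13, 0.14, 0.15, 0.16, 0.17, 0.18, 0.19,
       0.2 ]))
-0.045 13 0.18 0.19 0.096
-0.04 14 0.175 0.189 0.09
-0.035 17 0.143 0.187 0.087
-0.03 21 0.14 0.187 0.083
-0.025 28 0.138 0.185 0.08
-0.02 10 0.134 0.172 0.089
0.005 3 0.124 0.128 0.051
0.01 9 0.124 0.129 0.062
0.015 30 0.124 0.186 0.075
0.02 39 0.122 0.189 0.08
0.025 39 0.121 0.187 0.09
0.03 21 0.118 0.189 0.097
0.035 13 0.116 0.189 0.098
0.04 9 0.18 0.189 0.089
0.045 5 0.185 0.189 0.088
```

The depth data puts the fingertips at about z=0.134, which is above the spoke, because half-open fingers stand back. So I'll return to the straddling position and lower the tool.

Emit:
{"fn": "step_arm", "kwargs": {"steps": [{"tx": -0.0008, "ty": 0.012, "tz": 0, "twist": 8}, {"tx": -0.0026, "ty": 0.0209, "tz": 0, "twist": 14}, {"tx": -0.0026, "ty": 0.0209, "tz": 0, "twist": 14}, {"tx": -0.0026, "ty": 0.0209, "tz": 0.005, "twist": 14}, {"tx": -0.0026, "ty": 0.0209, "tz": 0.01, "twist": 14}, {"tx": -0.0026, "ty": 0.0209, "tz": 0.015, "twist": 14}, {"tx": -0.0026, "ty": 0.0209, "tz": 0.02, "twist": 14}, {"tx": -0.0026, "ty": 0.0209, "tz": 0.02, "twist": 14}]}}

```text
time_s: 6.65
position: [0.502, 0.0042, 0.1006]
ee_rot: [3.141, -0.001, -2.954]
ft_force: [1.2, -0.2, 0.7]
finger_gap: 0.0356
grip_force: 0.0
```

```bash
cat > fz.py <<'E'
from h import *
s=robot.get_state(); P=np.array(s['position']); y=s['ee_rot'][2]; ty=np.array([np.sin(y),-np.cos(y),0]); tx=np.array([np.cos(y),np.sin(y),0])
print(P.round(4),np.round(s['ft_force'],1))
p,d=camera('scene'); X=cloud('scene',d); e=X-P; k=(d>0)&(abs(e@tx)<.03)&(abs(e@ty)<.04)&(X[...,2]>.06)&(X[...,2]<.18)
q=X[k]; t=(q-P)@ty; z=q[:,2]; r=(q-P)@tx
for a in np.arange(-.04,.041,.004):
    m=(t>a)&(t<a+.004)
    if m.sum()>1: print(round(a,3),m.sum(),np.sort(z[m])[:6].round(3),np.round(r[m][np.argsort(z[m])][:6],3))
E
python3 fz.py
```

```text
[0.502  0.0042 0.1006] [ 1.2 -0.2  0.7]
-0.04 22 [0.076 0.077 0.077 0.077 0.077 0.078] [-0.011 -0.019 -0.015  0.019  0.01  -0.008]
-0.036 21 [0.074 0.075 0.075 0.077 0.078 0.078] [-0.007 -0.016  0.006 -0.014 -0.011  0.006]
-0.032 21 [0.076 0.077 0.077 0.078 0.078 0.079] [-0.007  0.01   0.006 -0.003 -0.014 -0.006]
-0.028 26 [0.076 0.077 0.077 0.077 0.078 0.078] [-0.009 -0.013 -0.002  0.01  -0.006  0.006]
-0.024 41 [0.072 0.074 0.076 0.077 0.117 0.118] [-0.009 -0.002 -0.008 -0.001 -0.009 -0.011]
-0.02 23 [0.115 0.116 0.119 0.12  0.124 0.124] [ 0.003 -0.004  0.003 -0.003  0.002 -0.011]
-0.008 7 [0.123 0.123 0.123 0.124 0.125 0.125] [ 0.009 -0.     0.004 -0.01  -0.018  0.023]
-0.004 23 [0.123 0.124 0.124 0.124 0.125 0.125] [-0.006 -0.021  0.005 -0.029 -0.027 -0.014]
-0.0 22 [0.122 0.122 0.123 0.123 0.123 0.124] [-0.008 -0.025 -0.022 -0.001 -0.006 -0.014]
0.004 12 [0.12  0.12  0.12  0.121 0.122 0.122] [-0.018 -0.01   0.003  0.011  0.014  0.019]
0.012 4 [0.141 0.146 0.167 0.178] [-0.01  -0.01  -0.012 -0.016]
0.016 13 [0.131 0.136 0.137 0.139 0.143 0.148] [-0.012 -0.013 -0.01  -0.01  -0.01  -0.011]
0.02 14 [0.134 0.136 0.137 0.139 0.139 0.146] [-0.012 -0.005 -0.012 -0.012 -0.009 -0.011]
0.024 33 [0.139 0.144 0.145 0.146 0.152 0.154] [-0.007 -0.008 -0.008 -0.006 -0.013 -0.009]
0.028 17 [0.136 0.141 0.145 0.149 0.153 0.158] [ 0.002  0.001 -0.007 -0.008 -0.008 -0.004]
0.032 9 [0.153 0.155 0.159 0.164 0.165 0.166] [-0.006 -0.007 -0.008 -0.008  0.007 -0.003]
0.036 8 [0.162 0.166 0.167 0.168 0.168 0.168] [-0.013 -0.013 -0.014  0.001  0.005 -0.004]
```

Emit:
{"fn": "step_arm", "kwargs": {"steps": [{"tx": 0, "ty": 0, "tz": 0.004, "twist": 0}, {"tx": -0.0002, "ty": -0.006, "tz": 0.004, "twist": -4}, {"tx": -0.0003, "ty": -0.0075, "tz": 0.004, "twist": -5}, {"tx": -0.0005, "ty": -0.009, "tz": 0.004, "twist": -6}, {"tx": -0.0006, "ty": -0.0105, "tz": 0.004, "twist": -7}, {"tx": -0.0008, "ty": -0.012, "tz": 0.004, "twist": -8}, {"tx": -0.0011, "ty": -0.0135, "tz": 0.004, "twist": -9}, {"tx": -0.0013, "ty": -0.015, "tz": 0.004, "twist": -10}, {"tx": -0.0016, "ty": -0.0165, "tz": 0.004, "twist": -11}, {"tx": -0.0019, "ty": -0.018, "tz": 0.004, "twist": -12}, {"tx": -0.0022, "ty": -0.0195, "tz": 0.004, "twist": -13}, {"tx": -0.0026, "ty": -0.0209, "tz": 0.004, "twist": -14}]}}

```text
time_s: 8.2
position: [0.5088, -0.016, 0.0971]
ee_rot: [-3.142, -0.0, -2.709]
ft_force: [0.2, 0.6, 0.4]
finger_gap: 0.0358
grip_force: 0.4
```

```bash
python3 m.py
```

```text
8.2 [ 0.5088 -0.016   0.0971] tool ang 204.69782416864092 r 0.08612635244177175 yaw 204.77706493901988 [0.19 0.63 0.43] 0.0358
spoke bins [(-140, 5), (-137, 5), (-134, 6), (-107, 7), (-104, 22), (-101, 34), (-98, 23), (-44, 27), (-41, 42), (-38, 32), (13, 8), (16, 28), (19, 31), (22, 26)]
trap 0.9 313 (np.float64(48.5), np.float64(0.0957)) top 0.09644195718435493
```

Emit:
{"fn": "step_arm", "kwargs": {"steps": [{"tx": -0.0001, "ty": -0.003, "tz": 0, "twist": -2}, {"tx": -0.0002, "ty": -0.006, "tz": 0, "twist": -4}, {"tx": -0.0005, "ty": -0.009, "tz": 0, "twist": -6}, {"tx": -0.0008, "ty": -0.012, "tz": 0, "twist": -8}, {"tx": -0.0013, "ty": -0.015, "tz": 0, "twist": -10}, {"tx": -0.0019, "ty": -0.018, "tz": 0, "twist": -12}, {"tx": -0.0026, "ty": -0.0209, "tz": 0, "twist": -14}, {"tx": -0.0034, "ty": -0.0238, "tz": 0, "twist": -16}, {"tx": -0.0038, "ty": -0.0253, "tz": 0, "twist": -17}, {"tx": -0.0042, "ty": -0.0267, "tz": 0, "twist": -18}, {"tx": -0.0047, "ty": -0.0282, "tz": 0, "twist": -19}, {"tx": -0.0052, "ty": -0.0296, "tz": 0, "twist": -20}]}}

```text
time_s: 9.8
position: [0.5258, -0.0406, 0.0971]
ee_rot: [3.142, -0.0, -2.36]
ft_force: [0.4, 3.2, -0.6]
finger_gap: 0.0361
grip_force: 1.2
```

```bash
python3 m.py
```

```text
9.8 [ 0.5258 -0.0406  0.0971] tool ang 224.74986964340223 r 0.08614599768226572 yaw 224.77009363803523 [ 0.39  3.2  -0.57] 0.0361
spoke bins [(-146, 21), (-143, 21), (-140, 23), (-137, 10), (-116, 8), (-86, 11), (-83, 24), (-80, 45), (-77, 11), (-26, 11), (-23, 23), (-20, 53), (-17, 19), (34, 19), (37, 31), (40, 30), (43, 11)]
trap 0.86 247 (np.float64(66.8), np.float64(0.0997)) top 0.09657767190978678
```

Emit:
{"fn": "step_arm", "kwargs": {"steps": [{"tx": 0, "ty": -0.0015, "tz": 0, "twist": -1}, {"tx": -0.0001, "ty": -0.003, "tz": 0, "twist": -2}, {"tx": -0.0001, "ty": -0.0045, "tz": 0, "twist": -3}, {"tx": -0.0002, "ty": -0.006, "tz": 0, "twist": -4}, {"tx": -0.0003, "ty": -0.0075, "tz": 0, "twist": -5}, {"tx": -0.0005, "ty": -0.009, "tz": 0, "twist": -6}, {"tx": -0.0005, "ty": -0.009, "tz": 0, "twist": -6}]}}

```text
time_s: 10.78
position: [0.5326, -0.0468, 0.0971]
ee_rot: [-3.141, -0.0, -2.256]
ft_force: [-0.1, -0.4, 0.2]
finger_gap: 0.0357
grip_force: 0.0
```

```bash
python3 m.py
```

```text
10.775 [ 0.5326 -0.0468  0.0971] tool ang 230.8301457849959 r 0.08610595397940023 yaw 230.72854862735744 [-0.1  -0.42  0.22] 0.0357
spoke bins [(-146, 7), (-143, 5), (-140, 17), (-137, 18), (-134, 23), (-131, 13), (-113, 7), (-110, 7), (-80, 10), (-77, 23), (-74, 40), (-71, 23), (-20, 6), (-17, 27), (-14, 42), (-11, 27), (40, 16), (43, 31), (46, 31), (49, 13)]
trap 0.67 23 (np.float64(-19.5), np.float64(0.0554)) top 0.07578893391299961
```

Emit:
{"fn": "step_arm", "kwargs": {"steps": [{"tx": -0.0001, "ty": 0.0045, "tz": 0, "twist": 3}, {"tx": -0.0005, "ty": 0.009, "tz": 0, "twist": 6}, {"tx": -0.0011, "ty": 0.0135, "tz": 0, "twist": 9}, {"tx": -0.0016, "ty": 0.0165, "tz": 0, "twist": 11}, {"tx": -0.0019, "ty": 0.018, "tz": 0, "twist": 12}, {"tx": -0.0022, "ty": 0.0195, "tz": 0, "twist": 13}, {"tx": -0.0026, "ty": 0.0209, "tz": 0, "twist": 14}, {"tx": -0.0029, "ty": 0.0224, "tz": 0, "twist": 15}, {"tx": -0.0034, "ty": 0.0238, "tz": 0, "twist": 16}, {"tx": -0.0036, "ty": 0.0246, "tz": 0, "twist": 16.5}]}}

```text
time_s: 12.12
position: [0.5157, -0.0282, 0.0971]
ee_rot: [-3.142, -0.0, -2.545]
ft_force: [0.8, -0.7, 0.1]
finger_gap: 0.0358
grip_force: 0.4
```

```bash
python3 m.py
```

```text
12.125 [ 0.5157 -0.0282  0.0971] tool ang 214.06169907581545 r 0.08608952862651864 yaw 214.17652195062576 [ 0.83 -0.66  0.06] 0.0358
spoke bins [(-143, 7), (-140, 23), (-137, 23), (-134, 13), (-131, 6), (-128, 7), (-80, 22), (-77, 47), (-74, 18), (-23, 8), (-20, 22), (-17, 43), (-14, 31), (37, 14), (40, 30), (43, 28), (46, 16)]
trap 0.52 205 (np.float64(68.8), np.float64(0.1023)) top 0.09654693976004271
```

Emit:
{"fn": "step_arm", "kwargs": {"steps": [{"tx": 0, "ty": 0.0004, "tz": 0, "twist": 0.3}, {"tx": 0, "ty": 0.0008, "tz": 0, "twist": 0.5}, {"tx": 0, "ty": 0.0012, "tz": 0, "twist": 0.8}]}}

```text
time_s: 12.6
position: [0.5151, -0.0273, 0.0971]
ee_rot: [-3.142, 0.0, -2.559]
ft_force: [1.2, -1.3, 0.8]
finger_gap: 0.0361
grip_force: 0.4
```

Emit:
{"fn": "step_arm", "kwargs": {"steps": [{"tx": 0, "ty": 0.0003, "tz": 0, "twist": 0.2}, {"tx": 0, "ty": 0.0006, "tz": 0, "twist": 0.4}]}}

```text
time_s: 12.85
position: [0.5147, -0.0268, 0.0971]
ee_rot: [-3.142, -0.0, -2.566]
ft_force: [0.2, -1.1, -0.2]
finger_gap: 0.0357
grip_force: 0.4
```

Emit:
{"fn": "step_arm", "kwargs": {"steps": [{"tx": 0, "ty": 0.0004, "tz": 0, "twist": 0.3}, {"tx": 0, "ty": 0.0008, "tz": 0, "twist": 0.5}]}}

```text
time_s: 13.1
position: [0.5143, -0.0261, 0.0971]
ee_rot: [-3.142, 0.0, -2.574]
ft_force: [0.1, -1.1, -0.1]
finger_gap: 0.0357
grip_force: 0.4
```

Emit:
{"fn": "step_arm", "kwargs": {"steps": [{"tx": 0, "ty": 0.0004, "tz": 0, "twist": 0.3}, {"tx": 0, "ty": 0.0008, "tz": 0, "twist": 0.5}]}}

```text
time_s: 13.35
position: [0.5139, -0.0254, 0.0971]
ee_rot: [-3.141, -0.0, -2.583]
ft_force: [1.3, -1.6, -0.6]
finger_gap: 0.0356
grip_force: 0.9
```

```bash
python3 m.py
```

```text
13.35 [ 0.5139 -0.0254  0.0971] tool ang 211.85300946441524 r 0.08609202136223945 yaw 211.99816256911518 [ 1.3  -1.57 -0.61] 0.0356
spoke bins [(-146, 8), (-143, 20), (-140, 20), (-137, 18), (-134, 8), (-131, 6), (-86, 5), (-83, 12), (-80, 33), (-77, 37), (-74, 10), (-23, 22), (-20, 36), (-17, 41), (-14, 6), (34, 5), (37, 31), (40, 28), (43, 23), (46, 5)]
trap 0.89 257 (np.float64(67.8), np.float64(0.0995)) top 0.09613670593718
```

Emit:
{"fn": "step_arm", "kwargs": {"steps": [{"tx": 0, "ty": 0.0003, "tz": 0, "twist": 0.2}, {"tx": 0, "ty": 0.0005, "tz": 0, "twist": 0.3}]}}

```text
time_s: 13.7
position: [0.5138, -0.0252, 0.0972]
ee_rot: [-3.141, 0.0, -2.588]
ft_force: [2.1, -4.2, -0.7]
finger_gap: 0.036
grip_force: 2.1
```

Emit:
{"fn": "step_arm", "kwargs": {"steps": [{"tx": 0, "ty": 0.0003, "tz": 0, "twist": 0.2}, {"tx": 0, "ty": 0.0005, "tz": 0, "twist": 0.3}]}}

```text
time_s: 13.95
position: [0.5138, -0.025, 0.0972]
ee_rot: [-3.14, 0.0, -2.594]
ft_force: [2.8, -6.4, -1.4]
finger_gap: 0.0357
grip_force: 3.5
```

Emit:
{"fn": "step_arm", "kwargs": {"steps": [{"tx": 0, "ty": 0.0001, "tz": 0, "twist": 0}, {"tx": 0, "ty": 0.0002, "tz": 0, "twist": 0}, {"tx": 0, "ty": 0.0002, "tz": 0, "twist": 0}, {"tx": 0, "ty": 0.0002, "tz": 0, "twist": 0}, {"tx": 0, "ty": 0.0002, "tz": 0, "twist": 0}, {"tx": 0, "ty": 0.0002, "tz": 0, "twist": 0}, {"tx": 0, "ty": 0.0002, "tz": 0, "twist": 0}, {"tx": 0, "ty": 0.0002, "tz": 0, "twist": 0}, {"tx": 0, "ty": 0.0002, "tz": 0, "twist": 0}, {"tx": 0, "ty": 0.0002, "tz": 0, "twist": 0}]}}

```text
time_s: 15.2
position: [0.5138, -0.025, 0.0972]
ee_rot: [-3.14, 0.0, -2.594]
ft_force: [3.9, -7.4, -1.9]
finger_gap: 0.0358
grip_force: 3.8
```

```bash
python3 m.py; python3 pic2.py k4s
```

```text
15.2 [ 0.5138 -0.025   0.0972] tool ang 211.57498677271093 r 0.0859496851400236 yaw 211.38984610145545 [ 3.9  -7.42 -1.86] 0.0358
spoke bins [(-146, 6), (-143, 17), (-140, 25), (-137, 16), (-134, 8), (-131, 6), (-128, 6), (-83, 19), (-80, 32), (-77, 37), (-23, 20), (-20, 33), (-17, 46), (34, 6), (37, 30), (40, 32), (43, 23)]
trap 0.78 249 (np.float64(67.8), np.float64(0.1001)) top 0.09644434126905428
```

View pics/k4s.png

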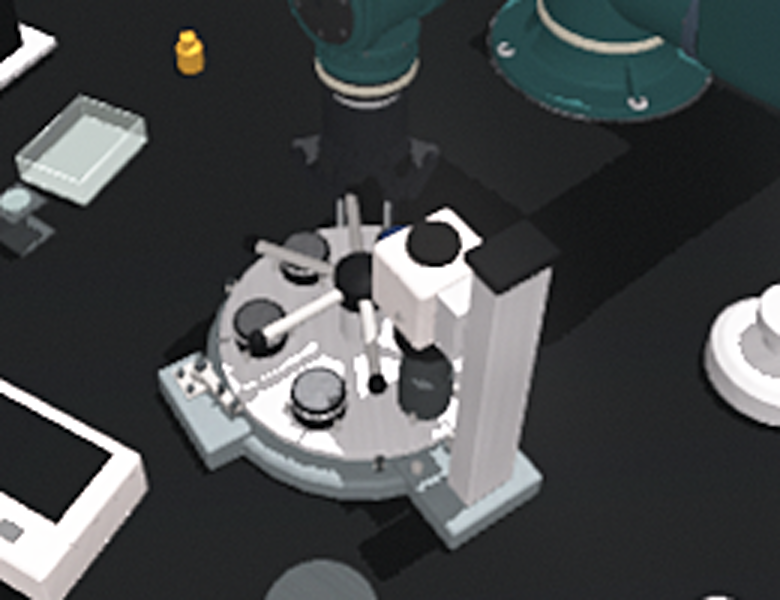

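Trap (425,380) is under the head, and the finger at (340,210) is bearing on the spoke at about 8 N, held for over 1 s. Now I'll release, lift and close.

Emit:
{"fn": "step_arm", "kwargs": {"steps": [{"tx": 0, "ty": -0.003, "tz": 0, "twist": 0}, {"tx": -0.0002, "ty": -0.008, "tz": 0, "twist": 0}, {"tx": -0.0005, "ty": -0.012, "tz": 0, "twist": 0}, {"tx": -0.0005, "ty": -0.012, "tz": 0, "twist": 0}, {"tx": -0.0005, "ty": -0.012, "tz": -0.02, "twist": 0}, {"tx": -0.0005, "ty": -0.012, "tz": -0.06, "twist": 0}, {"tx": -0.0005, "ty": -0.012, "tz": -0.1, "twist": 0}, {"tx": -0.0005, "ty": -0.012, "tz": -0.14, "twist": 0}, {"tx": -0.0005, "ty": -0.012, "tz": -0.18, "twist": 0}, {"tx": -0.0005, "ty": -0.012, "tz": -0.22, "twist": 0}, {"tx": -0.0005, "ty": -0.012, "tz": -0.22, "twist": 0}]}}

```text
time_s: 16.73
position: [0.5207, -0.0345, 0.3195]
ee_rot: [-3.139, 0.003, -2.593]
ft_force: [0.2, -0.2, -0.1]
finger_gap: 0.0358
grip_force: 0.0
```

Emit:
{"fn": "step_arm", "kwargs": {"steps": [{"tx": 0, "ty": 0, "tz": 0, "twist": -8}, {"tx": 0, "ty": 0, "tz": 0, "twist": -16}, {"tx": 0, "ty": 0, "tz": 0, "twist": -24}, {"tx": 0, "ty": 0, "tz": 0, "twist": -32}, {"tx": 0, "ty": 0, "tz": 0, "twist": -37}, {"tx": 0, "ty": 0, "tz": 0, "twist": -37}], "gripper": 0}}

```text
time_s: 17.48
position: [0.5196, -0.0343, 0.3164]
ee_rot: [3.141, -0.0, -1.948]
ft_force: [-0.6, -0.5, -0.5]
finger_gap: 0.0003
grip_force: 0.0
```

```bash
python3 m.py
python3 - <<'E'
from h import *
s=robot.get_state(); P=np.array(s['position']); y=s['ee_rot'][2]
tx=np.array([np.cos(y),np.sin(y)]); ty=np.array([np.sin(y),-np.cos(y)]); D=np.array([.622,.108])-P[:2]
print('to pad',D@tx,D@ty,P[2],y)
p,d=camera('scene'); X=cloud('scene',d); k=(d>0)&(np.hypot(X[...,0]-P[0],X[...,1]-P[1])<.03)&(X[...,2]>.2); z=np.sort(X[k][:,2]); print('finger tip z rel tcp',(z[:12]-P[2]).round(3))
q=X[(d>0)&(abs(X[...,2]-.265)<.003)&(np.hypot(X[...,0]-.622,X[...,1]-.108)<.035)]; print('pad',q.mean(0),len(q))
E
```

```text
17.475 [ 0.5196 -0.0343  0.3164] tool ang 218.85816743933222 r 0.08649446340597942 yaw 248.38167691279148 [-0.56 -0.46 -0.51] 0.0003
spoke bins [(-146, 7), (-143, 20), (-140, 24), (-137, 17), (-83, 13), (-80, 34), (-77, 38), (-74, 6), (-23, 16), (-20, 33), (-17, 43), (-14, 10), (34, 6), (37, 32), (40, 31), (43, 23), (46, 5)]
trap 0.84 255 (np.float64(68.0), np.float64(0.0991)) top 0.09648932208654805
to pad -0.17003099546070172 -0.04235697518147333 0.3166436857533269 -1.949626713594139
finger tip z rel tcp [0.01  0.012 0.013 0.013 0.014 0.015 0.017 0.017 0.017 0.017 0.018 0.018]
pad [0.62184451 0.10890424 0.26479025] 211
```

Emit:
{"fn": "step_arm", "kwargs": {"steps": [{"tx": -0.025, "ty": -0.006, "tz": 0, "twist": 0}, {"tx": -0.055, "ty": -0.013, "tz": 0, "twist": 0}, {"tx": -0.085, "ty": -0.021, "tz": 0, "twist": 0}, {"tx": -0.115, "ty": -0.029, "tz": 0, "twist": 0}, {"tx": -0.145, "ty": -0.036, "tz": 0, "twist": 0}, {"tx": -0.165, "ty": -0.041, "tz": 0, "twist": 0}, {"tx": -0.17, "ty": -0.042, "tz": 0, "twist": 0}, {"tx": -0.17, "ty": -0.042, "tz": 0.01, "twist": 0}, {"tx": -0.17, "ty": -0.042, "tz": 0.018, "twist": 0}, {"tx": -0.17, "ty": -0.042, "tz": 0.022, "twist": 0}]}}

```text
time_s: 18.88
position: [0.621, 0.1077, 0.2945]
ee_rot: [3.141, -0.0, -1.948]
ft_force: [0.3, -0.0, -0.2]
finger_gap: 0.0004
grip_force: 0.0
```

```bash
python3 pic2.py k5s
```

```text
(no output)
```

View pics/k5s.png

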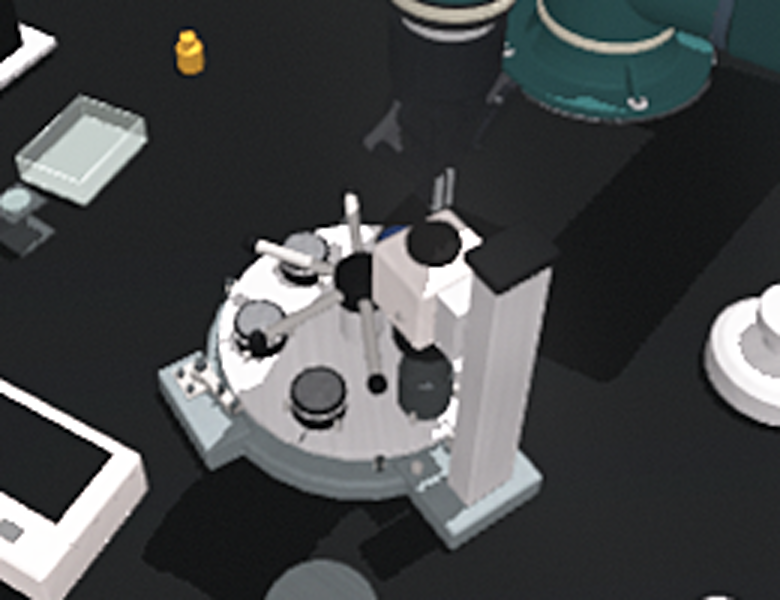

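The closed fingertips at (440,207) are still about 40 mm above the pad at (433,243), so I'll descend while watching the force.

Emit:
{"fn": "step_arm", "kwargs": {"steps": [{"tx": 0, "ty": 0, "tz": 0.005, "twist": 0}, {"tx": 0, "ty": 0, "tz": 0.01, "twist": 0}, {"tx": 0, "ty": 0, "tz": 0.015, "twist": 0}, {"tx": 0, "ty": 0, "tz": 0.02, "twist": 0}, {"tx": 0, "ty": 0, "tz": 0.025, "twist": 0}]}}

```text
time_s: 19.55
position: [0.6215, 0.1083, 0.2697]
ee_rot: [3.141, -0.0, -1.948]
ft_force: [-0.4, 0.1, 0.2]
finger_gap: -0.0
grip_force: 0.0
```

Emit:
{"fn": "step_arm", "kwargs": {"steps": [{"tx": 0, "ty": 0, "tz": 0.003, "twist": 0}, {"tx": 0, "ty": 0, "tz": 0.006, "twist": 0}, {"tx": 0, "ty": 0, "tz": 0.009, "twist": 0}, {"tx": 0, "ty": 0, "tz": 0.012, "twist": 0}, {"tx": 0, "ty": 0, "tz": 0.015, "twist": 0}]}}

```text
time_s: 20.18
position: [0.6215, 0.1082, 0.2549]
ee_rot: [-3.142, -0.0, -1.948]
ft_force: [0.5, 0.0, 0.1]
finger_gap: -0.0005
grip_force: 0.0
```

Emit:
{"fn": "step_arm", "kwargs": {"steps": [{"tx": 0, "ty": 0, "tz": 0.003, "twist": 0}, {"tx": 0, "ty": 0, "tz": 0.006, "twist": 0}, {"tx": 0, "ty": 0, "tz": 0.009, "twist": 0}, {"tx": 0, "ty": 0, "tz": 0.012, "twist": 0}]}}

```text
time_s: 20.68
position: [0.6215, 0.1082, 0.243]
ee_rot: [-3.141, 0.0, -1.948]
ft_force: [-0.7, -0.0, 4.5]
finger_gap: 0.0003
grip_force: 2.0
```

```bash
cat > hd.py <<'E'
from h import *
s=robot.get_state(); P=np.array(s['position']); print(s['time_s'],P.round(4),np.round(s['ft_force'],1))
p,d=camera('scene'); X=cloud('scene',d); 
q=X[(d>0)&(np.hypot(X[...,0]-.622,X[...,1]-.108)<.05)&(X[...,2]>.12)]; h=np.histogram(q[:,2],np.arange(.12,.33,.005)); print([(round(float(e),3),int(n)) for n,e in zip(*h) if n>12])
E
python3 hd.py
```

```text
20.675 [0.6215 0.1082 0.243 ] [-0.7 -0.   4.5]
[(0.12, 25), (0.125, 39), (0.135, 23), (0.14, 19), (0.145, 21), (0.15, 16), (0.18, 28), (0.185, 30), (0.19, 26), (0.195, 32), (0.2, 37), (0.205, 32), (0.21, 28), (0.215, 33), (0.22, 32), (0.225, 34), (0.23, 32), (0.235, 117), (0.24, 301), (0.245, 41), (0.25, 108), (0.255, 19), (0.26, 16), (0.265, 16), (0.27, 22), (0.275, 17), (0.28, 16), (0.29, 13), (0.295, 20), (0.3, 34), (0.305, 62), (0.31, 38), (0.315, 35), (0.32, 63)]
```

Emit:
{"fn": "step_arm", "kwargs": {"steps": [{"tx": 0, "ty": 0, "tz": 0.004, "twist": 0}, {"tx": 0, "ty": 0, "tz": 0.008, "twist": 0}, {"tx": 0, "ty": 0, "tz": 0.012, "twist": 0}, {"tx": 0, "ty": 0, "tz": 0.016, "twist": 0}, {"tx": 0, "ty": 0, "tz": 0.019, "twist": 0}, {"tx": 0, "ty": 0, "tz": 0.022, "twist": 0}, {"tx": 0, "ty": 0, "tz": 0.024, "twist": 0}]}}

```text
time_s: 21.6
position: [0.6216, 0.1082, 0.2189]
ee_rot: [-3.142, 0.0, -1.948]
ft_force: [0.3, 0.6, 3.3]
finger_gap: -0.0002
grip_force: 1.9
```

Emit:
{"fn": "step_arm", "kwargs": {"steps": [{"tx": 0, "ty": 0, "tz": 0.0015, "twist": 0}, {"tx": 0, "ty": 0, "tz": 0.003, "twist": 0}, {"tx": 0, "ty": 0, "tz": 0.0045, "twist": 0}]}}

```text
time_s: 21.98
position: [0.6215, 0.1082, 0.2145]
ee_rot: [-3.142, -0.0, -1.948]
ft_force: [-0.4, 0.5, 3.8]
finger_gap: -0.0
grip_force: 1.9
```

Emit:
{"fn": "step_arm", "kwargs": {"steps": [{"tx": 0, "ty": 0, "tz": 0.001, "twist": 0}, {"tx": 0, "ty": 0, "tz": 0.002, "twist": 0}, {"tx": 0, "ty": 0, "tz": 0.003, "twist": 0}]}}

```text
time_s: 22.35
position: [0.6215, 0.1082, 0.2115]
ee_rot: [-3.142, 0.0, -1.948]
ft_force: [-0.1, 0.4, 4.2]
finger_gap: 0.0004
grip_force: 1.9
```

Emit:
{"fn": "step_arm", "kwargs": {"steps": [{"tx": 0, "ty": 0, "tz": 0.001, "twist": 0}, {"tx": 0, "ty": 0, "tz": 0.002, "twist": 0}]}}

```text
time_s: 22.6
position: [0.6215, 0.1082, 0.2095]
ee_rot: [-3.142, 0.0, -1.948]
ft_force: [-0.3, 0.6, 4.3]
finger_gap: -0.0002
grip_force: 1.9
```

Emit:
{"fn": "step_arm", "kwargs": {"steps": [{"tx": 0, "ty": 0, "tz": 0.0005, "twist": 0}, {"tx": 0, "ty": 0, "tz": 0.001, "twist": 0}]}}

```text
time_s: 22.85
position: [0.6215, 0.1082, 0.2086]
ee_rot: [-3.142, 0.0, -1.948]
ft_force: [-0.1, -0.5, 2.8]
finger_gap: 0.0004
grip_force: 1.8
```

Emit:
{"fn": "step_arm", "kwargs": {"steps": [{"tx": 0, "ty": 0, "tz": 0.0005, "twist": 0}, {"tx": 0, "ty": 0, "tz": 0.001, "twist": 0}]}}

```text
time_s: 23.1
position: [0.6215, 0.1082, 0.2076]
ee_rot: [3.142, 0.0, -1.948]
ft_force: [-0.5, -0.3, 4.1]
finger_gap: 0.0
grip_force: 1.8
```

Emit:
{"fn": "step_arm", "kwargs": {"steps": [{"tx": 0, "ty": 0, "tz": 0.0005, "twist": 0}, {"tx": 0, "ty": 0, "tz": 0.001, "twist": 0}]}}

```text
time_s: 23.35
position: [0.6215, 0.1083, 0.2065]
ee_rot: [-3.142, 0.0, -1.947]
ft_force: [-0.2, -0.7, 4.3]
finger_gap: -0.0
grip_force: 1.8
```

Emit:
{"fn": "step_arm", "kwargs": {"steps": [{"tx": 0, "ty": 0, "tz": 0.0004, "twist": 0}, {"tx": 0, "ty": 0, "tz": 0.0008, "twist": 0}]}}

```text
time_s: 23.6
position: [0.6215, 0.1082, 0.2058]
ee_rot: [-3.142, 0.0, -1.948]
ft_force: [0.9, 0.5, 3.4]
finger_gap: 0.0001
grip_force: 1.8
```

```bash
python3 hd.py
```

```text
23.6 [0.6215 0.1082 0.2058] [0.9 0.5 3.4]
[(0.12, 24), (0.125, 36), (0.14, 15), (0.145, 26), (0.15, 29), (0.155, 27), (0.16, 30), (0.165, 26), (0.17, 30), (0.175, 32), (0.18, 29), (0.185, 32), (0.19, 29), (0.195, 45), (0.2, 169), (0.205, 249), (0.21, 27), (0.215, 106), (0.225, 20), (0.23, 14), (0.235, 16), (0.24, 18), (0.245, 13), (0.26, 29), (0.265, 42), (0.27, 57), (0.275, 31), (0.28, 42), (0.285, 43), (0.29, 45), (0.295, 44), (0.3, 53), (0.305, 40), (0.31, 47), (0.315, 45), (0.32, 54)]
```

Still only the slide's drag, with the pad top at about 0.217. I'll keep going in 0.8 mm bites until the force rises.

Emit:
{"fn": "step_arm", "kwargs": {"steps": [{"tx": 0, "ty": 0, "tz": 0.0004, "twist": 0}, {"tx": 0, "ty": 0, "tz": 0.0008, "twist": 0}]}}

```text
time_s: 23.9
position: [0.6215, 0.1083, 0.205]
ee_rot: [-3.142, 0.0, -1.948]
ft_force: [-0.2, 0.5, 4.0]
finger_gap: 0.0001
grip_force: 1.8
```

Emit:
{"fn": "step_arm", "kwargs": {"steps": [{"tx": 0, "ty": 0, "tz": 0.0004, "twist": 0}, {"tx": 0, "ty": 0, "tz": 0.0008, "twist": 0}]}}

```text
time_s: 24.15
position: [0.6216, 0.1082, 0.2048]
ee_rot: [-3.141, 0.0, -1.948]
ft_force: [-2.5, -0.4, 12.4]
finger_gap: 0.0001
grip_force: 6.3
```

Emit:
{"fn": "step_arm", "kwargs": {"steps": [{"tx": 0, "ty": 0, "tz": 0.0003, "twist": 0}, {"tx": 0, "ty": 0, "tz": 0.0006, "twist": 0}]}}

```text
time_s: 24.4
position: [0.6216, 0.1082, 0.2047]
ee_rot: [-3.14, 0.0, -1.948]
ft_force: [-4.5, 0.0, 16.8]
finger_gap: -0.0001
grip_force: 8.8
```

The head is fully home: a hard stop at 17 N, of which about 4 N is slide drag. Backing off now.

Emit:
{"fn": "step_arm", "kwargs": {"steps": [{"tx": 0, "ty": 0, "tz": -0.002, "twist": 0}, {"tx": 0, "ty": 0, "tz": -0.01, "twist": 0}, {"tx": 0, "ty": 0, "tz": -0.03, "twist": 0}, {"tx": 0, "ty": 0, "tz": -0.06, "twist": 0}, {"tx": 0, "ty": 0, "tz": -0.1, "twist": 0}, {"tx": 0.03, "ty": 0.01, "tz": -0.13, "twist": 0}, {"tx": 0.08, "ty": 0.02, "tz": -0.13, "twist": 0}, {"tx": 0.13, "ty": 0.03, "tz": -0.13, "twist": 0}, {"tx": 0.17, "ty": 0.04, "tz": -0.13, "twist": 0}, {"tx": 0.17, "ty": 0.04, "tz": -0.13, "twist": 0}, {"tx": 0.17, "ty": 0.04, "tz": -0.13, "twist": 0}]}}

```text
time_s: 25.78
position: [0.522, -0.035, 0.3338]
ee_rot: [-3.141, 0.0, -1.948]
ft_force: [0.1, -0.3, -0.3]
finger_gap: 0.0001
grip_force: 0.0
```

```bash
python3 hd.py; python3 m.py; python3 pic2.py k6s
```

```text
25.775 [ 0.522  -0.035   0.3338] [ 0.1 -0.3 -0.3]
[(0.12, 24), (0.125, 32), (0.14, 23), (0.145, 31), (0.15, 23), (0.155, 31), (0.16, 25), (0.165, 30), (0.17, 27), (0.175, 34), (0.18, 27), (0.185, 32), (0.19, 33), (0.195, 58), (0.2, 250), (0.205, 168), (0.21, 103), (0.215, 112)]
25.825 [ 0.5222 -0.0346  0.3336] tool ang 220.13084448619722 r 0.08477335940079107 yaw 248.43843097758335 [0.22 0.53 0.43] 0.0002
spoke bins [(-146, 6), (-143, 20), (-140, 24), (-137, 17), (-86, 5), (-83, 12), (-80, 38), (-77, 31), (-74, 9), (-23, 18), (-20, 41), (-17, 34), (-14, 10), (34, 6), (37, 30), (40, 28), (43, 15)]
```

View pics/k6s.png

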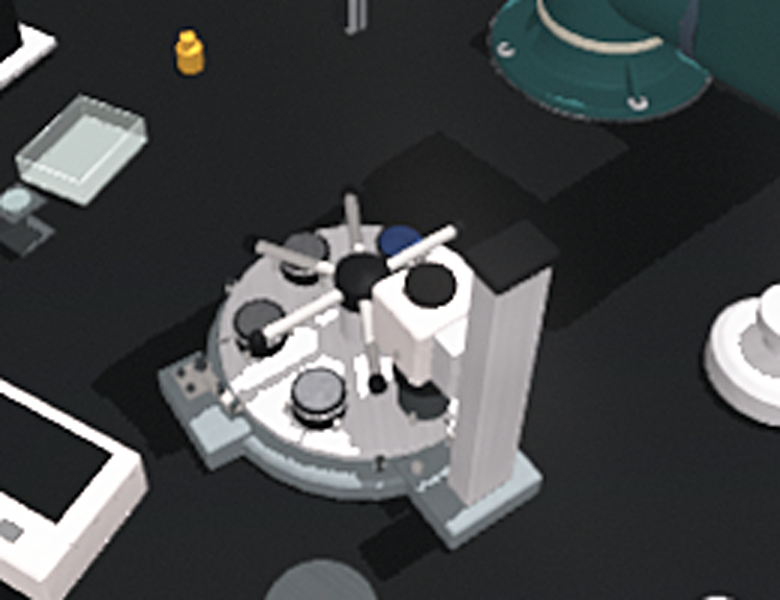

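The head is down on the trap (pad at (430,285), z≈0.215 as expected when home), everything else is in place, and the arm is clear.

```bash
python3 -c "from cell import robot; print(robot.hand_in())"
```

```text
the job is handed in; nothing more can be done
None
```

The zero-check is done and handed in at about 26 s: the carousel was held back on the pawl at about 8 N at the spoke for over a second, and the head was pressed fully home on the light trap and let go; no verdict came back.

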